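Open the coin box and square up its cassette

ROBOT

A 6-joint arm with a two-finger parallel gripper is mounted at the origin on the work surface. World frame = base frame: x ahead of the robot, y to its left, z up, the work surface at z = 0. Lengths are in m, angles in rad, forces in N, time in s.
With the tool pointing down it reaches from about 0.325 to 0.9 m from the base axis. Payload 6.1 kg.
Tool frame: the origin (TCP) lies at the very end of the fingers, on their centre line; the grasp point (between the pads) lies 19 mm behind it; z points along the fingers, y is the line along which they close (so a half turn about z gives the same grasp; the last joint's range is limited). The gripper opens to 87 mm and grips with 3 to 60 N. Pads are 19 mm wide; open, the fingers measure 117 mm over their backs; the gripper's body (75 mm by 190 mm) begins 51 mm behind the grasp point.
Start: joints at [1.106, 0.22, 1.526, -0, 1.395, -0.126], TCP at [0.208, 0.589, 0.2] pointing down, gripper open.
Joint ranges: [-2.98, 2.98], [-0.91, 2.08], [0.09, 2.57], [-1.24, 4.39], [0.2, 2.65], [-2.68, 2.68]. Speed limits (rad/s): [2.57, 2.57, 3.01, 3.14, 3.14, 3.14].

INTERFACE

Orientations are given as a unit quaternion [w, x, y, z].
In Python, from bench import env gives the robot as it stands.
- The arm moves only by the tool carry_out, never from a script. Its argument "deltas" is a list of rows, each a list of 5 numbers: the opening, from -1 (shut) to 1 (fully open), then the shift along the tool's x, y, z each as a share of 15 cm, from -1 to 1, then the turn about the tool's z as a share of 2 rad, from -1 to 1. A call has 1 to 10 rows; each row is the pose to reach, as a shift and turn from the pose commanded when the call began, along the tool's axes at that moment; what a row does not reach only later rows make up. A row lasts 1/12 s, in which the tool goes at most 41.7 mm and 7.16 degrees, less where a joint would pass 70% of its speed; a pose out of reach is approached as far as the arm can. A call with a number of a shift or a turn outside -1 to 1 is refused whole. A call with a gripper value outside its range is refused whole. The fingers move at their own pace and stop on an object; the grip force is fixed at half the most. Time passes only in rows, so rows that repeat a pose let the fingers close. It gives the time, the measured TCP pose, the force, the opening and the grip force at its end, in the units of the state.
- env.sense(): the state, without advancing time (a new reading comes with each control period).
- env.capture(name): name is "scene" or "top" or "wrist"; returns a dict with "image" (420x560x3 uint8, red, green, blue), "mtx" (3x3 intrinsics, pixels), "dist" ([k1, k2, p1, p2, k3] as OpenCV has them; the pictures are not rectified), "R" (3x3) and "t" (3): a world point X has camera coordinates R X + t; the wrist camera has in their place "tool_from_camera" (4x4, takes a point from camera to tool coordinates, whose origin is the TCP and whose axes are the flange's). Camera axes: x right, y down, z forward; pixel columns grow to the right and rows downward; lengths in m; the calibration is good to about 2 mm. A picture is of the moment at which its call begins: read the wrist's pose just before it. There is no depth.
- env.job_done(): hands the job in; it is judged then, once.
The state is a dict: "time": time; "q": joint angles; "qvel": joint speeds; "tau": joint torques, N m; "position": TCP position; "tcp_rot": TCP orientation; "ft_force": force on the tool from outside, world axes, zero at the start; "wrist_torque": the same for the moment, N m; "gripper_width": opening from 0.0 (shut) to 1.0 (fully open); "finger_force": force on a finger pad.
Only numpy, scipy, OpenCV 4.12 (cv2) and the standard library are available. Lean on these libraries where they do the work, as an engineer would, in place of code of your own. Each camera call takes 0.05 s, during which the arm holds its last target. There are 200 camera calls.

TASK

Lift the loose grey lid off the black coin box by its knob and set it down gently, knob up, in the middle of the green mat. Then push the orange coin cassette that lies loose in the box, with the fingertips and without gripping or lifting it, into the box's far corner at the blue clip until it sits square and flush against both walls; feel for the walls and press only gently. Leave the stamp, the stapler and the calculator where they are.

Things in the scene. Friction and masses are not known exactly. Their poses are not given: they have to be found in the camera images.
- box: Black open-topped coin box, fixed to the desk: outside 200 (x) x 210 (y) x 55 mm high, walls and floor 5 mm thick, so inside 190 x 200 x 50 mm deep. Origin: centre of its underside, on the desk. Its x axis points to its far wall (roughly away from the robot), y to its left wall, z up. It may stand on the left or the right of the desk.
- lid: Loose grey lid, about 0.3 kg, lying on the box's rim: plate 206 (x) x 216 (y) x 6 mm, with a lip 8 mm deep below it (182 x 192 mm outside, 4 mm play to the walls). Origin: centre of the lip's lower edge, so the plate's top is 14 mm above the origin; z up. On the box the origin is 47 mm above the desk; on the mat it rests 3 mm above the desk.
- knob: Aluminium knob fixed upright at the middle of the lid: cylinder 26 mm in diameter, 32 mm high. Origin: centre of its foot on the lid's top; z along its axis.
- cassette: Orange coin cassette, 85 (x) x 90 (y) x 38 mm high, with three rows of coins (up to 29 mm high), 0.25 to 0.55 kg, loose on the box's floor under the lid. Origin: centre of its underside; x, y along its sides, within 20 degrees of the box's at the start. Flush in the corner its origin is at x = 52.5 mm, y = +55 mm (left) or -55 mm (right) in the box's frame.
- blue_clip: Blue plastic clip, 24 x 44 x 40 mm high, fixed outside against the box's far wall near one end; it marks the corner to use. Origin: centre of its underside; in the box's frame at x = 112 mm and y = +70 mm (left corner) or -70 mm (right corner).
- yellow_clip: Yellow plastic clip of the same size outside the other far corner (not the corner to use).
- mat: Green desk mat, 240 x 250 x 3 mm, fixed on the desk. Origin: centre of its underside, at desk height.
- stamp: Bystander: round wooden hand stamp with a red foot, 40 mm in diameter, 72 mm high, standing. Origin: centre of its underside.
- stapler: Bystander: red and black stapler, 130 x 34 x 57 mm high, loose. Origin: centre of its underside.
- calculator: Bystander: grey desk calculator, 110 x 76 x 21 mm, loose. Origin: centre of its underside.

How it is judged:
By the outcome, as a careful person would: the job done as asked, in the order asked, and still so for the second after the job is handed in, with the robot touching nothing.
It also fails if it takes over 72 s, if anything falls off the work surface, if the arm or the gripper's body presses on something with over 40 N, if the wrist force passes 120 N, or if a joint passes its speed limit or range.

## Working session

There is one attempt and no reset: what is moved stays moved. The work goes in short steps, Python scripts to look and compute and a tool call to move; the robot and the scene stay as the last step left them, time stands still between calls to the robot, and variables do not carry over. Pictures are saved under pics/ and viewed, at most 10 in all, crops included, and the job is handed in when it is done.

Besides the shell and the picture viewer there is one more tool, called by a JSON object that holds its "method" and its "body". carry_out: Moves the arm, as the interface text tells. Shift numbers are shares of 15 cm and turn numbers shares of 2 rad, none past 1 either way. Its arguments: {"type":"object","properties":{"deltas":{"type":"array","items":{"type":"array","items":{"type":"number","minimum":-1,"maximum":1}}}},"required":["deltas"]}

```bash
ls; mkdir -p pics
python3 - <<'E'
from bench import env
import cv2,numpy as np
s=env.sense();print({k:np.round(v,3).tolist() for k,v in s.items()})
ims=[]
import pickle
d={}
for n in("top","scene"):
    c=env.capture(n);d[n]=c
    cv2.imwrite(f"pics/{n}0.png",c["image"][:,:,::-1])
    print(n,c["mtx"].tolist(),c["dist"],np.round(c["R"],3).tolist(),c["t"])
pickle.dump(d,open("cal.pkl","wb"))
c=env.capture("wrist");print(c["tool_from_camera"])
E
```

```text
pics
{'time': 0.0, 'q': [1.106, 0.221, 1.528, -0.0, 1.395, -0.126], 'qvel': [-0.0, -0.002, 0.001, 0.001, 0.001, -0.001], 'tau': [0.001, -49.461, -38.738, 0.07, 0.057, -0.0], 'position': [0.207, 0.589, 0.199], 'tcp_rot': [-0.0, 0.169, 0.986, -0.001], 'ft_force': [0.018, 0.591, 0.856], 'wrist_torque': [0.024, 0.024, 0.013], 'finger_force': 0.0, 'gripper_width': 0.997}
top [[475.44943957378484, 0.0, 277.1066401002266], [0.0, 475.44943957378484, 202.5592542831988], [0.0, 0.0, 1.0]] [-0.07173461  0.          0.          0.          0.        ] [[0.01, -1.0, 0.005], [-0.998, -0.01, -0.066], [0.067, -0.005, -0.998]] [-0.00832619  0.58913488  1.25225579]
scene [[470.99259247575316, 0.0, 278.51483708600097], [0.0, 470.99259247575316, 219.7817316213089], [0.0, 0.0, 1.0]] [0.04092242 0.         0.         0.         0.        ] [[-0.708, 0.706, -0.017], [0.511, 0.495, -0.703], [-0.488, -0.506, -0.711]] [ 0.42481198 -0.24844289  1.60870384]
[[-3.60920536e-04 -9.64152969e-01 -2.65346796e-01  7.22702093e-02]
 [ 9.99999714e-01 -5.24387809e-04  5.45209636e-04 -1.89791563e-04]
 [-6.64810114e-04 -2.65346523e-01  9.64152882e-01 -1.85195836e-01]
 [ 0.00000000e+00  0.00000000e+00  0.00000000e+00  1.00000000e+00]]
```

View pics/top0.png

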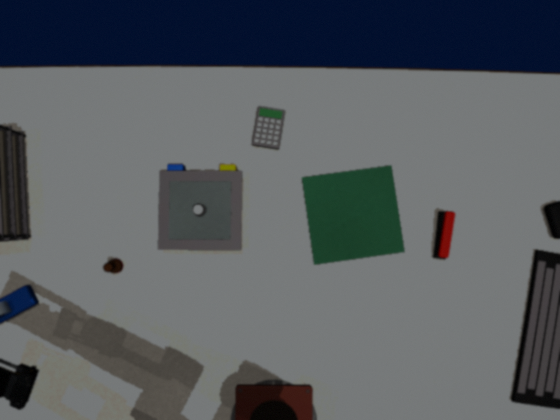

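View pics/scene0.png

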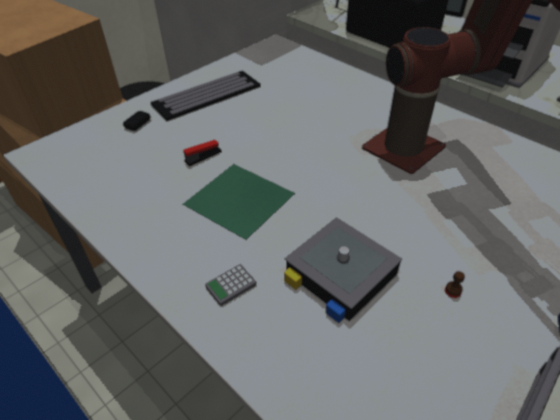

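The top view shows the lidded box (lid about 158-242, 170-250; knob at 198,210), the blue clip at (176,168) left of the yellow one at (228,168), so the far-left corner is the target. The mat is centred near (353,215), with the stamp at (114,265), the calculator at (268,128) and the stapler at (444,235). The scene view agrees.

```bash
cat > h.py <<'E'
import cv2,numpy as np,pickle
from scipy.spatial.transform import Rotation as Ro
def back(c,px,z):
    px=np.float64(px).reshape(-1,1,2)
    u=cv2.undistortPoints(px,c["mtx"],np.float64(c["dist"])).reshape(-1,2)
    r=np.c_[u,np.ones(len(u))]@c["R"]; C=-c["R"].T@c["t"]
    return C+r*((z-C[2])/r[:,2])[:,None]
def wristcam(env):
    s=env.sense();c=env.capture("wrist")
    w,x,y,zz=s["tcp_rot"];R=Ro.from_quat([x,y,zz,w]).as_matrix()
    T=np.eye(4);T[:3,:3]=R;T[:3,3]=s["position"]
    M=np.linalg.inv(T@c["tool_from_camera"]);c["R"]=M[:3,:3];c["t"]=M[:3,3];return s,c
def blob(mask):
    n,l,st,ce=cv2.connectedComponentsWithStats(mask.astype(np.uint8))
    return l==1+np.argmax(st[1:,4])
def rect(c,mask,z):
    m=blob(mask).astype(np.uint8)
    k=max(cv2.findContours(m,0,cv2.CHAIN_APPROX_NONE)[0],key=len).reshape(-1,2)
    W=back(c,k,z)
    return cv2.minAreaRect(np.float32(W[:,:2]*1000))
E
python3 - <<'E'
from h import *
d=pickle.load(open("cal.pkl","rb"))
for n,lidroi,kroi in(("top",(150,250,155,260),(188,208,200,220)),("scene",(280,405,215,315),(335,352,244,262))):
    c=d[n];im=c["image"].astype(int);g=im.sum(2);hsv=cv2.cvtColor(c["image"],cv2.COLOR_RGB2HSV)
    green=(hsv[:,:,0]>40)&(hsv[:,:,0]<90)&(hsv[:,:,1]>100)
    print(n,"mat",rect(c,green,.003))
    a,b,e,f=kroi;sub=g[e:f,a:b];m=sub>np.percentile(sub,50)+60
    ys,xs=np.nonzero(blob(m));print("knob",xs.mean()+a,ys.mean()+e,m.sum(),back(c,[xs.mean()+a,ys.mean()+e],.088))
    for nm,lo,hi in(("blue",100,130),("yellow",22,35)):
        mm=(hsv[:,:,0]>=lo)&(hsv[:,:,0]<=hi)&(hsv[:,:,1]>150)&(hsv[:,:,2]>70)
        z=np.zeros_like(mm);a,b,e,f=lidroi;z[e-10:f+10,a:b]=mm[e-10:f+10,a:b]
        if z.any(): print(nm,rect(c,z,.04))
c=d["top"];im=c["image"].astype(int)
print(im[210,150:170].tolist());print(im[210,236:250].sum(1).tolist(),im[240:256,200].sum(1).tolist(),im[160:180,200].sum(1).tolist())
E
```

```text
top mat ((561.2290649414062, -208.00558471679688), (234.09071350097656, 243.65377807617188), 8.430256843566895)
knob 197.375 209.0625 64 [[0.56611994 0.19943536 0.088     ]]
blue ((679.6550903320312, 269.2665100097656), (10.698902130126953, 37.53825759887695), 0.45726120471954346)
yellow ((680.8582763671875, 129.75599670410156), (16.012189865112305, 39.838340759277344), 0.5266760587692261)
scene mat ((564.34912109375, -206.57431030273438), (227.87124633789062, 237.95413208007812), 8.7677640914917)
knob 343.6825396825397 249.55555555555554 63 [[0.56363439 0.19478245 0.088     ]]
blue ((681.5582275390625, 270.9333190917969), (24.233125686645508, 43.42750930786133), 1.1243202686309814)
yellow ((686.55859375, 138.2032928466797), (60.47441864013672, 32.209228515625), 80.11185455322266)
[[119, 122, 122], [119, 122, 123], [118, 121, 122], [118, 121, 122], [119, 123, 123], [119, 122, 123], [118, 121, 121], [110, 113, 113], [94, 95, 96], [80, 77, 79], [75, 70, 72], [75, 70, 71], [74, 69, 71], [75, 70, 72], [74, 70, 71], [74, 70, 72], [74, 70, 72], [75, 72, 72], [73, 72, 72], [68, 72, 70]]
[224, 229, 229, 223, 231, 261, 310, 345, 360, 356, 360, 361, 362, 362] [214, 219, 225, 225, 221, 226, 226, 224, 223, 240, 280, 324, 349, 356, 356, 363] [364, 364, 366, 364, 364, 365, 364, 366, 344, 300, 251, 227, 219, 218, 216, 217, 219, 219, 218, 217]
```

{"method": "carry_out", "body": {"deltas": [[1,-1,-0.55,0,-0.17],[1,-1,-0.55,0,-0.17],[1,-1,-0.55,0,-0.17],[1,-1,-0.55,0,-0.17],[1,-1,-0.55,0,-0.17],[1,-1,-0.55,0,-0.17]]}}

```text
time: 0.65
position: [0.3236, 0.4598, 0.1998]
tcp_rot: [0.0, 0.002, 1.0, -0.0]
ft_force: [-0.2, 0.6, 0.3]
gripper_width: 0.996
finger_force: 0.0
```

{"method": "carry_out", "body": {"deltas": [[1,-0.81,-0.88,0,0],[1,-0.81,-0.88,0,0],[1,-0.81,-0.88,0,0],[1,-0.81,-0.88,0,0],[1,-0.81,-0.88,0,0],[1,-0.81,-0.88,0,0]]}}

```text
time: 1.15
position: [0.4449, 0.3288, 0.1998]
tcp_rot: [0.0, 0.001, 1.0, -0.0]
ft_force: [-0.5, 0.0, 0.7]
gripper_width: 1.004
finger_force: 0.0
```

{"method": "carry_out", "body": {"deltas": [[1,-0.81,-0.88,0,0],[1,-0.81,-0.88,0,0],[1,-0.81,-0.88,0,0],[1,-0.81,-0.88,0,0],[1,-0.81,-0.88,0,0],[1,-0.81,-0.88,0,0],[1,-0.81,-0.88,0,0],[1,-0.81,-0.88,0,0]]}}

```text
time: 1.82
position: [0.5638, 0.2004, 0.1997]
tcp_rot: [-0.001, -0.002, 1.0, 0.0]
ft_force: [-0.5, -0.1, 0.5]
gripper_width: 1.003
finger_force: 0.0
```

```bash
cat >> h.py <<'E'
def axes(s):
    w,x,y,z=s["tcp_rot"];return Ro.from_quat([x,y,z,w]).as_matrix()
def go(s,p,yaw=None):
    """shares to reach world p (and tool-y heading 90deg+yaw)"""
    R=axes(s);d=R.T@(np.array(p)-s["position"])/.15
    h=np.degrees(np.arctan2(R[1,1],R[0,1]))-90
    t=0 if yaw is None else -np.radians(yaw-h)/2
    print("pos",np.round(s["position"],4),"heading",round(h,2),"go",np.round(d,3),"turn",round(t,4))
E
python3 - <<'E'
from h import *
from bench import env
s,c=wristcam(env);print(s["time"]);go(s,[.566,.198,.067],.5)
cv2.imwrite("pics/w1.png",c["image"][:,:,::-1])
E
```

```text
1.8167
pos [0.5638 0.2004 0.1997] heading 0.17 go [-0.016 -0.017  0.885] turn -0.0028
```

View pics/w1.png

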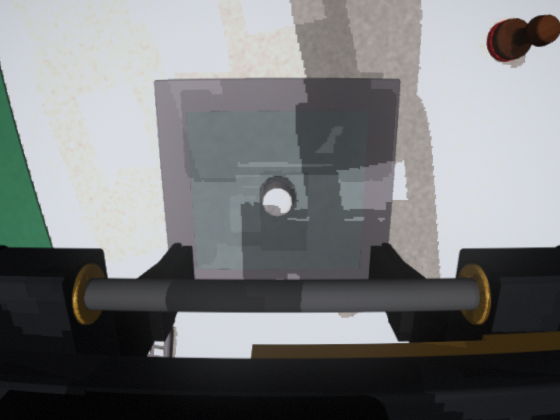

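The wrist view shows the knob's bright top at about (278,202), the near lid edge running from (155,80) to (399,79), and nothing else close by.

Run:
```python
from h import *
from bench import env
s,c=wristcam(env);g=c["image"].astype(int).sum(2)
m=np.zeros(g.shape,bool);m[185:218,258:298]=g[185:218,258:298]>560
ys,xs=np.nonzero(blob(m));print(xs.mean(),ys.mean(),len(xs),np.ptp(xs),np.ptp(ys))
k=back(c,[xs.mean(),ys.mean()],.093)[0];print(k)
print(back(c,[[155,80],[399,79]],.061))
go(s,[k[0],k[1],.067],.5)
```

```text
277.92954545454546 199.125 440 27 23
[0.56280193 0.19764401 0.093     ]
[[0.463825   0.09005863 0.061     ]
 [0.46243736 0.30273901 0.061     ]]
pos [0.5637 0.2004 0.1998] heading 0.2 go [ 0.006 -0.019  0.886] turn -0.0026
```

{"method": "carry_out", "body": {"deltas": [[1,-0.005,-0.018,0.3,0],[1,-0.005,-0.018,0.5,0],[1,-0.005,-0.018,0.7,0],[1,-0.005,-0.018,0.8,0],[1,-0.005,-0.018,0.875,0],[1,-0.005,-0.018,0.875,0],[-1,-0.005,-0.018,0.875,0],[-1,-0.005,-0.018,0.875,0],[-1,-0.005,-0.018,0.875,0],[-1,-0.005,-0.018,0.875,0]]}}

```text
time: 2.75
position: [0.567, 0.1957, 0.0706]
tcp_rot: [0.001, -0.001, 1.0, 0.0]
ft_force: [-0.3, 0.7, -0.2]
gripper_width: 0.783
finger_force: 0.0
```

{"method": "carry_out", "body": {"deltas": [[-1,0,0,0,0],[-1,0,0,0,0],[-1,0,0,0,0],[-1,0,0,0,0],[-1,0,0,0,0],[-1,0,0,0,0]]}}

```text
time: 3.25
position: [0.5658, 0.1954, 0.0687]
tcp_rot: [-0.0, -0.001, 1.0, 0.0]
ft_force: [0.8, 1.7, -0.5]
gripper_width: 0.326
finger_force: 1.6
```

{"method": "carry_out", "body": {"deltas": [[-1,0,0,0,0],[-1,0,0,0,0],[-1,0,0,0,0],[-1,0,0,0,0],[-1,0,0,-0.05,0],[-1,0,0,-0.1,0],[-1,0,0,-0.15,0],[-1,0,0,-0.2,0],[-1,0,0,-0.25,0],[-1,0,0,-0.25,0]]}}

```text
time: 4.08
position: [0.5674, 0.1957, 0.1089]
tcp_rot: [0.002, -0.001, 1.0, 0.0]
ft_force: [0.4, 0.3, -1.1]
gripper_width: 0.263
finger_force: 30.0
```

Run:
```python
from h import *
from bench import env
s=env.sense();print(s["gripper_width"],s["finger_force"],s["ft_force"]);go(s,[.562,-.207,.15],8.5)
c=env.capture("top");cv2.imwrite("pics/t2.png",c["image"][:,:,::-1])
```

```text
0.2631039543331881 29.9992436170578 [ 0.42262831  0.28545742 -1.14958858]
pos [0.5674 0.1957 0.1089] heading 0.07 go [ 0.038 -2.684 -0.276] turn -0.0736
```

View pics/t2.png

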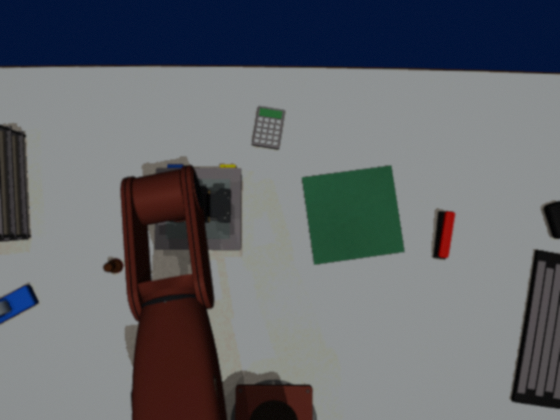

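{"method": "carry_out", "body": {"deltas": [[-1,0,-0.05,-0.1,0],[-1,0,-0.15,-0.2,0],[-1,0,-0.3,-0.27,0],[-1,0,-0.45,-0.27,0],[-1,0,-0.6,-0.27,0],[-1,0,-0.75,-0.27,0],[-1,0,-0.9,-0.27,0],[-1,0,-1,-0.27,0]]}}

```text
time: 4.8
position: [0.5656, 0.0434, 0.1464]
tcp_rot: [-0.0, -0.0, 1.0, -0.0]
ft_force: [0.6, -0.5, -3.7]
gripper_width: 0.265
finger_force: 30.0
```

{"method": "carry_out", "body": {"deltas": [[-1,0,-0.15,0,0],[-1,0,-0.3,0,0],[-1,0,-0.45,0,0],[-1,0,-0.6,0,0],[-1,0,-0.75,0,0],[-1,0,-0.9,0,0]]}}

```text
time: 5.3
position: [0.5657, -0.0906, 0.1464]
tcp_rot: [-0.0, -0.001, 1.0, 0.0]
ft_force: [0.5, -0.8, -3.0]
gripper_width: 0.26
finger_force: 30.0
```

{"method": "carry_out", "body": {"deltas": [[-1,0,-0.15,0,-0.02],[-1,0,-0.3,0,-0.04],[-1,0,-0.45,0,-0.06],[-1,0,-0.6,0,-0.074],[-1,0,-0.7,0,-0.074],[-1,0,-0.78,0,-0.074],[-1,0,-0.78,0,-0.074],[-1,0,-0.78,0,-0.074]]}}

```text
time: 5.97
position: [0.5662, -0.2065, 0.1465]
tcp_rot: [-0.0, -0.074, 0.997, 0.0]
ft_force: [-0.7, -0.2, -3.3]
gripper_width: 0.258
finger_force: 30.0
```

Run:
```python
from h import *
from bench import env
s,c=wristcam(env);print(s["time"],s["gripper_width"],s["finger_force"],s["ft_force"]);go(s,[.562,-.207,.03],8.5)
cv2.imwrite("pics/w3.png",c["image"][:,:,::-1])
t=env.capture("top")["image"];cv2.imwrite("pics/t3.png",t[:,:,::-1])
```

```text
5.9667 0.257541432531727 29.998441636562347 [-0.67556613 -0.19719942 -3.29033302]
pos [ 0.5662 -0.2065  0.1465] heading 8.46 go [ 0.028 -0.     0.776] turn -0.0004
```

View pics/w3.png

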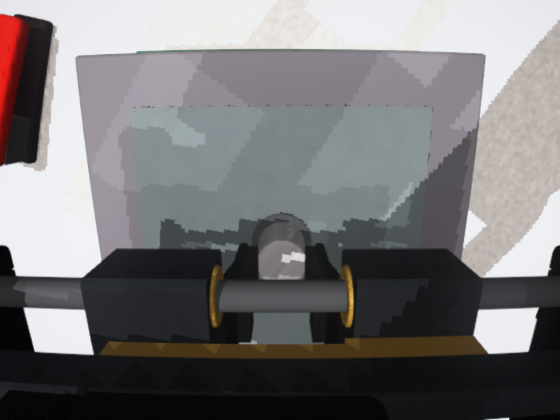

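The lid hangs level from the knob between the fingers; its near edge runs from (77,57) to (485,54), with the mat underneath and the stapler clear at left.

Run:
```python
from h import *
from bench import env
s,c=wristcam(env)
for z in(.135,.1385):
    a,b=back(c,[[77,57],[485,54]],z);v=b-a;L=np.linalg.norm(v);v/=L
    n=np.array([v[1],-v[0],0]); print(z,L,np.degrees(np.arctan2(-v[0],v[1])),(a+b)/2+.103*n)
```

```text
0.135 0.21719130922395566 8.95715776899378 [ 0.56606097 -0.2050439   0.135     ]
0.1385 0.21332766439824252 8.957157768993772 [ 0.56660358 -0.204966    0.1385    ]
```

{"method": "carry_out", "body": {"deltas": [[-1,0.025,-0.013,0.1,0],[-1,0.025,-0.013,0.25,0],[-1,0.025,-0.013,0.4,0],[-1,0.025,-0.013,0.53,0],[-1,0.025,-0.013,0.63,0],[-1,0.025,-0.013,0.7,0],[-1,0.025,-0.013,0.74,0],[-1,0.025,-0.013,0.76,0],[-1,0.025,-0.013,0.76,0],[-1,0.025,-0.013,0.76,0]]}}

```text
time: 6.95
position: [0.5637, -0.2093, 0.0338]
tcp_rot: [0.001, -0.075, 0.997, -0.0]
ft_force: [-0.0, -1.3, -3.3]
gripper_width: 0.262
finger_force: 30.0
```

{"method": "carry_out", "body": {"deltas": [[-1,0,0,0.004,0],[-1,0,0,0.008,0],[-1,0,0,0.012,0],[-1,0,0,0.016,0],[-1,0,0,0.02,0],[-1,0,0,0.02,0],[-1,0,0,0.02,0]]}}

```text
time: 7.53
position: [0.5628, -0.2091, 0.0297]
tcp_rot: [-0.0, -0.075, 0.997, 0.0]
ft_force: [-0.2, -0.4, -2.7]
gripper_width: 0.259
finger_force: 30.0
```

{"method": "carry_out", "body": {"deltas": [[-1,0,0,0.003,0],[-1,0,0,0.007,0],[-1,0,0,0.01,0],[-1,0,0,0.01,0],[-1,0,0,0.01,0]]}}

```text
time: 7.95
position: [0.5629, -0.209, 0.0282]
tcp_rot: [-0.0, -0.075, 0.997, 0.0]
ft_force: [0.8, -0.4, -2.4]
gripper_width: 0.259
finger_force: 30.0
```

{"method": "carry_out", "body": {"deltas": [[-1,0,0,0.003,0],[-1,0,0,0.006,0],[-1,0,0,0.006,0],[-1,0,0,0.006,0]]}}

```text
time: 8.28
position: [0.5629, -0.2091, 0.0273]
tcp_rot: [-0.0, -0.075, 0.997, 0.0]
ft_force: [0.9, 0.8, -2.0]
gripper_width: 0.262
finger_force: 30.0
```

{"method": "carry_out", "body": {"deltas": [[-1,0,0,0.003,0],[-1,0,0,0.006,0],[-1,0,0,0.006,0],[-1,0,0,0.006,0]]}}

```text
time: 8.62
position: [0.5629, -0.2091, 0.0264]
tcp_rot: [-0.0, -0.075, 0.997, 0.0]
ft_force: [-0.2, -1.2, -2.5]
gripper_width: 0.264
finger_force: 30.0
```

{"method": "carry_out", "body": {"deltas": [[-1,0,0,0.003,0],[-1,0,0,0.005,0],[-1,0,0,0.005,0],[-1,0,0,0.005,0]]}}

```text
time: 8.95
position: [0.5629, -0.2091, 0.0257]
tcp_rot: [-0.0, -0.075, 0.997, 0.0]
ft_force: [0.2, -0.5, -2.2]
gripper_width: 0.259
finger_force: 30.0
```

{"method": "carry_out", "body": {"deltas": [[-1,0,0,0.003,0],[-1,0,0,0.006,0],[-1,0,0,0.006,0],[-1,0,0,0.006,0]]}}

```text
time: 9.28
position: [0.5629, -0.2091, 0.0248]
tcp_rot: [-0.0, -0.075, 0.997, 0.0]
ft_force: [0.4, -0.4, -3.2]
gripper_width: 0.261
finger_force: 30.0
```

{"method": "carry_out", "body": {"deltas": [[-1,0,0,0.003,0],[-1,0,0,0.006,0],[-1,0,0,0.006,0],[-1,0,0,0.006,0]]}}

```text
time: 9.62
position: [0.563, -0.2091, 0.0246]
tcp_rot: [0.0, -0.075, 0.997, -0.0]
ft_force: [-2.8, 2.7, 5.5]
gripper_width: 0.261
finger_force: 30.0
```

{"method": "carry_out", "body": {"deltas": [[0.2,0,0,0,0],[0.2,0,0,0,0],[0.2,0,0,0,0],[0.2,0,0,0,0],[0.2,0,0,0,0],[0.2,0,0,0,0],[0.2,0,0,-0.02,0],[0.2,0,0,-0.1,0],[0.2,0,0,-0.2,0],[0.2,0,0,-0.4,0]]}}

```text
time: 10.45
position: [0.5606, -0.2079, 0.082]
tcp_rot: [-0.003, -0.074, 0.997, 0.002]
ft_force: [-0.2, -0.9, -1.0]
gripper_width: 0.598
finger_force: 0.0
```

{"method": "carry_out", "body": {"deltas": [[0.2,0,0.2,-0.3,0],[0.2,0,0.4,-0.6,0],[0.2,0,0.6,-0.8,0],[0.2,0,0.8,-0.8,0.03],[0.2,0,1,-0.8,0.07],[0.2,0,1,-0.8,0.07]]}}

```text
time: 10.95
position: [0.5412, -0.0554, 0.2078]
tcp_rot: [0.003, -0.005, 1.0, 0.001]
ft_force: [0.9, -0.8, 0.5]
gripper_width: 0.597
finger_force: 0.0
```

Run:
```python
from h import *
from bench import env
s=env.sense();go(s,[.54,.198,.2],.5)
c=env.capture("top");im=c["image"];cv2.imwrite("pics/t4.png",im[:,:,::-1])
crop=cv2.resize(im[150:270,100:420],None,fx=2.5,fy=2.5,interpolation=cv2.INTER_CUBIC);cv2.imwrite("pics/t4c.png",cv2.convertScaleAbs(crop[:,:,::-1],alpha=1.8))
```

```text
pos [ 0.5412 -0.0554  0.2078] heading 0.52 go [-0.007  1.689  0.055] turn 0.0002
```

View pics/t4c.png

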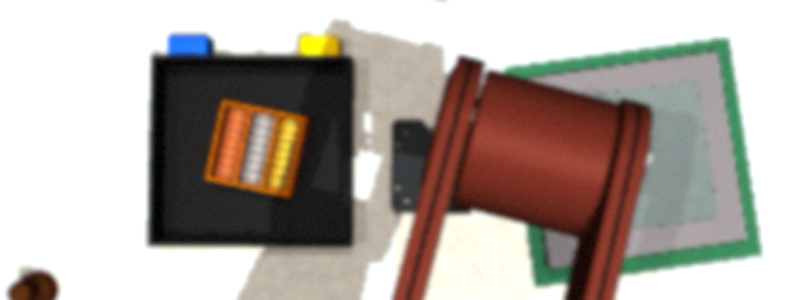

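The lid lies centred and square on the mat. In the crop the cassette's top corners are near (222,100), (307,117), (290,196) and (206,181), and the box spans about 150-353 by 55-245.

Run:
```python
from h import *
d=pickle.load(open("cal.pkl","rb"));c=d["top"]
im=cv2.imread("pics/t4.png")[:,:,::-1];hsv=cv2.cvtColor(im.copy(),cv2.COLOR_RGB2HSV)
g=im.astype(int).sum(2)
sub=np.zeros(g.shape,bool);sub[150:260,145:245]=True
print("box z.055",rect(c,(g<200)&sub&(hsv[:,:,1]<150),.055))
m=sub&(hsv[:,:,1]>110)&(hsv[:,:,2]>40)&((hsv[:,:,0]<35));m[:178]=0
print("cass z.038",rect(c,m,.038))
cr=np.array([[222,100],[307,117],[290,196],[206,181]])/2.5+[100-.3,150-.3]
w=back(c,cr,.038);print(w,w.mean(0))
# lid rim edges by row/col profile, subpixel
def edge(p,o,dark_inside=True):
    p=np.float64(p);t=(p.max()+p.min())/2;i=np.nonzero(np.diff(np.sign(p-t)))[0][0];return o+i+(t-p[i])/(p[i+1]-p[i])
E=[]
for r in(200,215,230): E.append(back(c,[edge(g[r,150:170],150),r],.055)[0,:2])
for r in(200,):pass
for k in(180,200,225): E.append(back(c,[k,edge(g[240:258,k],240)],.055)[0,:2])
for k in(195,205): E.append(back(c,[k,edge(g[162:180,k],162)],.055)[0,:2])
print(np.round(E,4))
```

```text
box z.055 ((572.6337280273438, 197.044189453125), (216.48731994628906, 212.08709716796875), 0.6345527172088623)
cass z.038 ((569.3431396484375, 195.87742614746094), (96.83863830566406, 91.02232360839844), 78.80432891845703)
[[0.61972007 0.23223485 0.038     ]
 [0.60255645 0.14180862 0.038     ]
 [0.51906595 0.15830102 0.038     ]
 [0.53388264 0.24729532 0.038     ]] [0.56880628 0.19490995 0.038     ]
[[0.5905 0.3037]
 [0.5513 0.3041]
 [0.5123 0.3034]
 [0.4667 0.248 ]
 [0.467  0.196 ]
 [0.4662 0.1312]
 [0.6656 0.2132]
 [0.6663 0.1869]]
```

{"method": "carry_out", "body": {"deltas": [[0.2,0,0.2,0,0],[0.2,0,0.4,0,0],[0.2,0,0.6,0,0],[0.2,0,0.8,0,0],[0.2,0,0.98,0,0],[0.2,0,0.98,0,0]]}}

```text
time: 11.5
position: [0.5391, 0.0895, 0.2041]
tcp_rot: [-0.0, -0.007, 1.0, 0.001]
ft_force: [0.3, 0.0, -0.0]
gripper_width: 0.603
finger_force: 0.0
```

{"method": "carry_out", "body": {"deltas": [[0.2,0,0.2,0,0],[0.2,0,0.4,0,0],[0.2,0,0.6,0,0],[0.2,0,0.7,0,0],[0.2,0,0.7,0,0],[0.2,0,0.7,0,0]]}}

```text
time: 12.0
position: [0.5385, 0.1906, 0.2038]
tcp_rot: [-0.0, -0.005, 1.0, -0.0]
ft_force: [0.7, -0.2, -0.3]
gripper_width: 0.601
finger_force: 0.0
```

Run:
```python
from h import *
from bench import env
s,c=wristcam(env);pickle.dump((s,c),open("w5.pkl","wb"));go(s,[.54,.198,.2],.5)
cv2.imwrite("pics/w5.png",cv2.convertScaleAbs(c["image"][:,:,::-1],alpha=1.5))
```

```text
pos [0.5385 0.1906 0.2038] heading 0.62 go [-0.01   0.05   0.025] turn 0.001
```

View pics/w5.png

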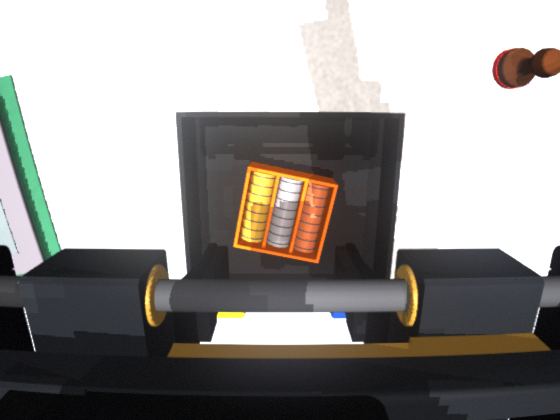

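The wrist view shows the cassette alone in the box, turned about 11 degrees: corners near (248,164), (337,185), (319,262) and (235,247). The blue clip is at lower right, which is the far left.

{"method": "carry_out", "body": {"deltas": [[0.2,0.15,0.018,0.15,0],[0.2,0.297,0.036,0.35,0],[0.2,0.297,0.036,0.55,0],[0.2,0.297,0.036,0.75,0],[0.2,0.297,0.036,0.9,0],[0.2,0.297,0.036,0.9,0],[0.2,0.297,0.036,0.9,0]]}}

```text
time: 12.63
position: [0.4929, 0.1945, 0.0681]
tcp_rot: [-0.001, -0.004, 1.0, -0.001]
ft_force: [-0.4, -0.3, 0.4]
gripper_width: 0.599
finger_force: 0.0
```

Run:
```python
from h import *
from bench import env
s,c=pickle.load(open("w5.pkl","rb"))
w=back(c,[[248,164],[337,185],[319,262],[235,247]],.043);print(w[:,:2],w.mean(0))
print(back(c,[[178,114],[404,114]],.055))
s=env.sense();print(s["ft_force"]);go(s,[.494,.196,.016],.5)
```

```text
[[0.51601798 0.15788423]
 [0.53586305 0.24544666]
 [0.61822218 0.23085823]
 [0.60232649 0.14318335]] [0.56810742 0.19434312 0.043     ]
[[0.46871256 0.09534932 0.055     ]
 [0.46629818 0.30213874 0.055     ]]
[-0.43022048 -0.27393698  0.42868896]
pos [0.4929 0.1945 0.0681] heading 0.44 go [-0.008  0.01   0.347] turn -0.0005
```

{"method": "carry_out", "body": {"deltas": [[0.2,0,0.01,0.15,0],[0.2,0,0.01,0.25,0],[0.2,0,0.01,0.32,0],[0.2,0,0.01,0.345,0],[0.2,0,0.01,0.345,0],[0.2,-0.03,0.01,0.345,0],[0.2,-0.06,0.01,0.345,0],[0.2,-0.08,0.01,0.345,0],[0.2,-0.1,0.01,0.345,0],[0.2,-0.12,0.01,0.345,0]]}}

```text
time: 13.47
position: [0.5117, 0.1978, 0.0175]
tcp_rot: [-0.0, -0.005, 1.0, -0.0]
ft_force: [-2.4, -0.9, 0.8]
gripper_width: 0.602
finger_force: 1.2
```

{"method": "carry_out", "body": {"deltas": [[0.2,-0.02,0,0,0],[0.2,-0.04,0,0,0],[0.2,-0.06,0,0,0],[0.2,-0.08,0,0,0],[0.2,-0.1,0,0,0],[0.2,-0.12,0,0,0],[0.2,-0.14,0,0,0],[0.2,-0.16,0,0,0],[0.2,-0.18,0,0,0],[0.2,-0.2,0,0,0]]}}

```text
time: 14.3
position: [0.5419, 0.1983, 0.0171]
tcp_rot: [-0.0, -0.005, 1.0, 0.0]
ft_force: [-2.5, -0.6, -0.1]
gripper_width: 0.597
finger_force: 1.0
```

{"method": "carry_out", "body": {"deltas": [[0.2,-0.02,0,0,0],[0.2,-0.04,0,0,0],[0.2,-0.06,0,0,0],[0.2,-0.08,0,0,0],[0.2,-0.095,0,0,0],[0.2,-0.11,0,0,0],[0.2,-0.11,0,0,0]]}}

```text
time: 14.88
position: [0.5589, 0.1983, 0.0173]
tcp_rot: [0.0, -0.005, 1.0, 0.0]
ft_force: [-0.4, 0.2, -0.4]
gripper_width: 0.597
finger_force: 0.0
```

{"method": "carry_out", "body": {"deltas": [[0.2,-0.007,0,0,0],[0.2,-0.014,0,0,0],[0.2,-0.021,0,0,0],[0.2,-0.021,0,0,0]]}}

```text
time: 15.22
position: [0.5615, 0.1984, 0.0172]
tcp_rot: [0.0, -0.005, 1.0, 0.0]
ft_force: [-1.5, -0.1, 0.3]
gripper_width: 0.6
finger_force: 0.9
```

{"method": "carry_out", "body": {"deltas": [[0.2,-0.006,0,0,0],[0.2,-0.012,0,0,0],[0.2,-0.018,0,0,0],[0.2,-0.018,0,0,0]]}}

```text
time: 15.55
position: [0.5642, 0.1984, 0.0172]
tcp_rot: [0.0, -0.005, 1.0, 0.0]
ft_force: [-1.5, 0.5, 0.5]
gripper_width: 0.599
finger_force: 1.1
```

{"method": "carry_out", "body": {"deltas": [[0.2,-0.006,0,0,0],[0.2,-0.012,0,0,0],[0.2,-0.012,0,0,0]]}}

```text
time: 15.8
position: [0.5644, 0.1984, 0.0171]
tcp_rot: [-0.002, -0.005, 1.0, -0.0]
ft_force: [-8.5, -0.0, 6.8]
gripper_width: 0.599
finger_force: 4.0
```

{"method": "carry_out", "body": {"deltas": [[0.2,0.02,0,0,0],[0.2,0.06,0,0,0],[0.2,0.1,0,-0.1,0],[-0.2,0.1,0,-0.3,0],[-0.2,0.1,0,-0.5,0],[-0.2,0.1,0,-0.7,0],[-0.2,0.1,0,-0.7,0]]}}

```text
time: 16.38
position: [0.5557, 0.1993, 0.1299]
tcp_rot: [0.006, -0.005, 1.0, 0.001]
ft_force: [1.4, 0.1, -0.1]
gripper_width: 0.428
finger_force: 0.0
```

Run:
```python
from h import *
from bench import env
s=env.sense();print(s["q"],s["gripper_width"]);go(s,[.615,.125,.12],90.5);go(s,[.615,.125,.12],-89.5)
```

```text
[ 2.10915115e-01  1.86498138e-01  1.70141571e+00 -2.04665358e-04
  1.24073483e+00 -1.36910720e+00] 0.4276550411659869
pos [0.5557 0.1993 0.1299] heading 0.53 go [-0.39  -0.499  0.069] turn -0.7851
pos [0.5557 0.1993 0.1299] heading 0.53 go [-0.39  -0.499  0.069] turn 0.7857
```

{"method": "carry_out", "body": {"deltas": [[-0.2,-0.1,-0.1,0,0.06],[-0.2,-0.2,-0.2,0,0.12],[-0.2,-0.3,-0.35,0,0.18],[-0.2,-0.39,-0.5,0,0.24],[-0.2,-0.39,-0.5,0,0.3],[-0.2,-0.39,-0.5,0,0.36],[-0.2,-0.39,-0.5,0,0.42],[-0.2,-0.39,-0.5,0,0.48],[-0.2,-0.39,-0.5,0,0.54],[-0.2,-0.39,-0.5,0,0.6]]}}

```text
time: 17.22
position: [0.6102, 0.1236, 0.1219]
tcp_rot: [0.0, 0.563, 0.826, 0.0]
ft_force: [0.3, 0.5, -0.6]
gripper_width: 0.401
finger_force: 0.0
```

{"method": "carry_out", "body": {"deltas": [[-0.2,0,0,0,0.06],[-0.2,0,0,0,0.12],[-0.2,0,0,0,0.185],[-0.2,0,0,0,0.185],[-0.2,0,0,0,0.185]]}}

```text
time: 17.63
position: [0.6101, 0.1237, 0.122]
tcp_rot: [0.0, 0.702, 0.712, 0.0]
ft_force: [-0.5, -0.1, -0.3]
gripper_width: 0.399
finger_force: 0.0
```

Run:
```python
from h import *
from bench import env
s,c=wristcam(env);print(s["gripper_width"],s["time"]);go(s,[.615,.125,.017],-89.5)
pickle.dump((s,c),open("w6.pkl","wb"))
cv2.imwrite("pics/w6.png",cv2.convertScaleAbs(c["image"][:,:,::-1],alpha=1.5))
```

```text
0.3987195473323805 17.6333
pos [0.6101 0.1237 0.122 ] heading -89.24 go [0.008 0.033 0.7  ] turn 0.0023
```

View pics/w6.png

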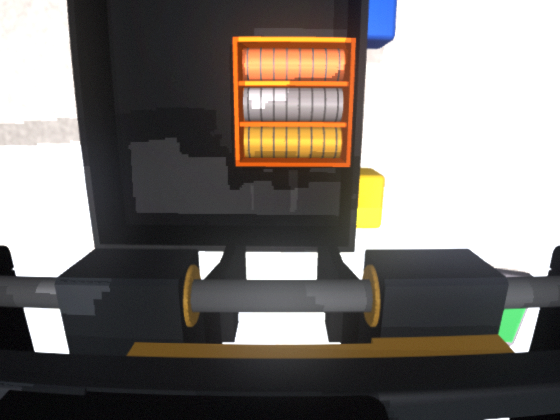

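The cassette lies square along the far wall (right in this view). Its right face's top edge runs from (236,164) to (351,164), with a clear gap before the box's right wall.

Run:
```python
from h import *
s,c=pickle.load(open("w6.pkl","rb"))
print(back(c,[[236,164],[351,164],[234,39],[355,39]],.043)[:,:2])
print(back(c,[[97,248],[354,248],[365,39]],.055)[:,:2])
```

```text
[[0.57635847 0.15792121]
 [0.66179287 0.15907916]
 [0.57619283 0.24494952]
 [0.6598133  0.24629817]]
[[0.46845601 0.09399336]
 [0.66580289 0.09710404]
 [0.66416995 0.24421625]]
```

{"method": "carry_out", "body": {"deltas": [[-0.2,0,0.03,0.2,0],[-0.2,0,0.03,0.4,0],[-0.2,0,0.03,0.55,0],[-0.2,0,0.03,0.65,0],[-0.2,0,0.03,0.7,0],[-0.2,0,0.03,0.7,0],[-0.2,0.04,0.03,0.7,0],[-0.2,0.08,0.03,0.7,0],[-0.2,0.12,0.03,0.7,0],[-0.2,0.14,0.03,0.7,0]]}}

```text
time: 18.52
position: [0.6154, 0.1462, 0.0188]
tcp_rot: [0.001, 0.703, 0.711, 0.001]
ft_force: [1.1, -3.6, 1.1]
gripper_width: 0.399
finger_force: 1.5
```

{"method": "carry_out", "body": {"deltas": [[-0.2,0.02,0,0,0],[-0.2,0.04,0,0,0],[-0.2,0.06,0,0,0],[-0.2,0.08,0,0,0],[-0.2,0.1,0,0,0],[-0.2,0.12,0,0,0],[-0.2,0.14,0,0,0],[-0.2,0.16,0,0,0],[-0.2,0.18,0,0,0],[-0.2,0.2,0,0,0]]}}

```text
time: 19.35
position: [0.6139, 0.1751, 0.0171]
tcp_rot: [-0.0, 0.704, 0.711, -0.0]
ft_force: [0.5, -4.5, 3.3]
gripper_width: 0.4
finger_force: 2.2
```

{"method": "carry_out", "body": {"deltas": [[-0.2,0.02,0,0,0],[-0.2,0.04,0,0,0],[-0.2,0.06,0,0,0],[-0.2,0.08,0,0,0],[-0.2,0.095,0,0,0],[-0.2,0.11,0,0,0],[-0.2,0.11,0,0,0]]}}

```text
time: 19.93
position: [0.6137, 0.192, 0.017]
tcp_rot: [-0.0, 0.703, 0.711, 0.0]
ft_force: [1.0, -2.0, 1.4]
gripper_width: 0.396
finger_force: 0.9
```

{"method": "carry_out", "body": {"deltas": [[-0.2,0.007,0,0,0],[-0.2,0.014,0,0,0],[-0.2,0.014,0,0,0]]}}

```text
time: 20.18
position: [0.6136, 0.1936, 0.017]
tcp_rot: [-0.0, 0.704, 0.711, -0.0]
ft_force: [-0.2, -2.3, 1.4]
gripper_width: 0.397
finger_force: 1.2
```

{"method": "carry_out", "body": {"deltas": [[-0.2,0.006,0,0,0],[-0.2,0.012,0,0,0],[-0.2,0.012,0,0,0]]}}

```text
time: 20.43
position: [0.6136, 0.1954, 0.017]
tcp_rot: [-0.0, 0.704, 0.711, -0.0]
ft_force: [-0.2, -2.4, 1.6]
gripper_width: 0.399
finger_force: 1.2
```

{"method": "carry_out", "body": {"deltas": [[-0.2,0.006,0,0,0],[-0.2,0.012,0,0,0],[-0.2,0.012,0,0,0]]}}

```text
time: 20.68
position: [0.6136, 0.1973, 0.0171]
tcp_rot: [-0.0, 0.704, 0.711, -0.0]
ft_force: [-0.3, -2.5, 0.7]
gripper_width: 0.401
finger_force: 1.0
```

{"method": "carry_out", "body": {"deltas": [[-0.2,0.006,0,0,0],[-0.2,0.01,0,0,0],[-0.2,0.01,0,0,0]]}}

```text
time: 20.93
position: [0.6135, 0.1977, 0.0171]
tcp_rot: [0.0, 0.704, 0.711, -0.001]
ft_force: [-0.8, -5.9, 1.3]
gripper_width: 0.402
finger_force: 2.9
```

{"method": "carry_out", "body": {"deltas": [[-0.2,0.004,0,0,0],[-0.2,0.004,0,0,0],[-0.2,0.004,0,0,0]]}}

```text
time: 21.18
position: [0.6134, 0.1978, 0.017]
tcp_rot: [0.0, 0.704, 0.711, -0.001]
ft_force: [-2.4, -7.5, 2.0]
gripper_width: 0.395
finger_force: 3.6
```

{"method": "carry_out", "body": {"deltas": [[-0.2,-0.03,0,0,0],[-0.2,-0.08,0,0,0],[-0.2,-0.12,0,-0.1,0],[-0.2,-0.12,0,-0.3,0],[-0.2,-0.12,0,-0.5,0],[-0.2,-0.12,0,-0.7,0],[-0.2,-0.12,0,-0.85,0],[-0.2,-0.12,0,-0.85,0],[-0.2,-0.12,0,-0.85,0]]}}

```text
time: 21.93
position: [0.6156, 0.1813, 0.1481]
tcp_rot: [0.001, 0.704, 0.711, 0.002]
ft_force: [-0.1, 0.2, -0.4]
gripper_width: 0.403
finger_force: 0.0
```

Run:
```python
from h import *
from bench import env
s,c=wristcam(env);pickle.dump((s,c),open("w7.pkl","wb"));go(s,[.555,.253,.12],.7)
cv2.imwrite("pics/w7.png",cv2.resize(cv2.convertScaleAbs(c["image"][:290,140:440,::-1],alpha=2.5),None,fx=2,fy=2))
```

```text
pos [0.6156 0.1813 0.1481] heading -89.43 go [ 0.481 -0.4    0.186] turn -0.7866
```

View pics/w7.png

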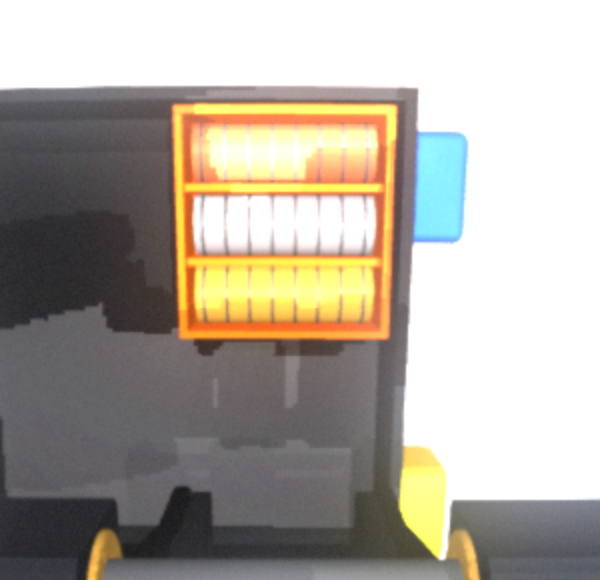

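The cassette sits in the blue-clip corner, its corners at crop (173,104), (397,104), (388,338) and (180,338), with at most a hairline gap at the far wall. I'll press once more, gently, toward the far wall.

Run:
```python
from h import *
s,c=pickle.load(open("w7.pkl","rb"))
f=lambda p:np.array(p)/2+[140,0]
w=back(c,f([[173,104],[397,104],[388,338],[180,338]]),.043)[:,:2];print(w,w.mean(0))
print(back(c,f([[417,88],[403,470]]),.055)[:,:2])
```

```text
[[0.5735291  0.29827908]
 [0.65913596 0.29919339]
 [0.65943997 0.20868913]
 [0.57427068 0.2079493 ]] [0.61659393 0.25352773]
[[0.66440737 0.30306572]
 [0.66642847 0.15576342]]
```

{"method": "carry_out", "body": {"deltas": [[-0.2,0.1,-0.2,0,-0.06],[-0.2,0.2,-0.4,0,-0.12],[-0.2,0.3,-0.6,0,-0.18],[-0.2,0.4,-0.75,0,-0.24],[-0.2,0.46,-0.75,0,-0.3],[-0.2,0.46,-0.75,0,-0.36],[-0.2,0.46,-0.75,0,-0.42],[-0.2,0.46,-0.75,0,-0.48],[-0.2,0.46,-0.75,0,-0.54],[-0.2,0.46,-0.75,0,-0.6]]}}

```text
time: 22.82
position: [0.4993, 0.2486, 0.1428]
tcp_rot: [-0.002, 0.176, 0.984, -0.001]
ft_force: [-0.5, 0.0, 0.5]
gripper_width: 0.401
finger_force: 0.0
```

{"method": "carry_out", "body": {"deltas": [[-0.2,0,0,0,-0.06],[-0.2,0,0,0,-0.12],[-0.2,0,0,0,-0.187],[-0.2,0,0,0,-0.187],[-0.2,0,0,0,-0.187]]}}

```text
time: 23.23
position: [0.4998, 0.2486, 0.1433]
tcp_rot: [-0.001, -0.005, 1.0, -0.0]
ft_force: [0.5, -0.0, -0.5]
gripper_width: 0.398
finger_force: 0.0
```

Run:
```python
from h import *
from bench import env
s=env.sense();go(s,[.545,.25,.017],.6)
```

```text
pos [0.4998 0.2486 0.1433] heading 0.58 go [-0.304  0.007  0.841] turn -0.0002
```

{"method": "carry_out", "body": {"deltas": [[-0.2,0,0,0.2,0],[-0.2,0,0,0.45,0],[-0.2,0,0,0.65,0],[-0.2,0,0,0.78,0],[-0.2,0,0,0.84,0],[-0.2,0,0,0.84,0],[-0.2,-0.1,0,0.84,0],[-0.2,-0.2,0,0.84,0],[-0.2,-0.3,0,0.84,0],[-0.2,-0.35,0,0.84,0]]}}

```text
time: 24.07
position: [0.5565, 0.2502, 0.0211]
tcp_rot: [0.002, -0.006, 1.0, 0.001]
ft_force: [-0.4, -0.7, 0.3]
gripper_width: 0.399
finger_force: 0.0
```

{"method": "carry_out", "body": {"deltas": [[-0.2,-0.02,0,0,0],[-0.2,-0.045,0,0,0],[-0.2,-0.07,0,0,0],[-0.2,-0.07,0,0,0]]}}

```text
time: 24.4
position: [0.5634, 0.2498, 0.0189]
tcp_rot: [-0.0, -0.006, 1.0, -0.0]
ft_force: [-0.7, -0.4, 0.6]
gripper_width: 0.397
finger_force: 0.3
```

{"method": "carry_out", "body": {"deltas": [[-0.2,-0.005,0,0,0],[-0.2,-0.008,0,0,0],[-0.2,-0.008,0,0,0]]}}

```text
time: 24.65
position: [0.5638, 0.2499, 0.0185]
tcp_rot: [-0.001, -0.007, 1.0, -0.0]
ft_force: [-5.6, -0.5, 4.3]
gripper_width: 0.401
finger_force: 2.5
```

{"method": "carry_out", "body": {"deltas": [[-0.2,-0.004,0,0,0],[-0.2,-0.004,0,0,0],[-0.2,-0.004,0,0,0]]}}

```text
time: 24.9
position: [0.5642, 0.2498, 0.0185]
tcp_rot: [-0.001, -0.007, 1.0, -0.0]
ft_force: [-5.6, -0.1, 4.5]
gripper_width: 0.401
finger_force: 3.1
```

{"method": "carry_out", "body": {"deltas": [[-0.2,-0.005,0,0,0],[-0.2,-0.005,0,0,0],[-0.2,-0.005,0,0,0]]}}

```text
time: 25.15
position: [0.5642, 0.2498, 0.0184]
tcp_rot: [-0.002, -0.007, 1.0, -0.0]
ft_force: [-8.6, -0.7, 5.7]
gripper_width: 0.398
finger_force: 4.1
```

{"method": "carry_out", "body": {"deltas": [[-0.2,0.03,0,0,0],[-0.2,0.08,0,0,0],[-0.2,0.12,0,-0.1,0],[-0.2,0.12,0,-0.3,0],[-0.2,0.12,0,-0.5,0],[-0.2,0.12,0,-0.7,0],[-0.2,0.12,0,-0.9,0],[-0.2,0.12,0,-1,0],[-0.2,0.12,0,-1,0]]}}

```text
time: 25.9
position: [0.5513, 0.2507, 0.1742]
tcp_rot: [0.005, -0.007, 1.0, 0.001]
ft_force: [0.2, 0.3, 0.9]
gripper_width: 0.4
finger_force: 0.0
```

Run:
```python
from h import *
from bench import env
s,c=wristcam(env);pickle.dump((s,c),open("w8.pkl","wb"));go(s,[.555,.253,.12],.7)
cv2.imwrite("pics/w8.png",cv2.resize(cv2.convertScaleAbs(c["image"][60:350,140:440,::-1],alpha=2.5),None,fx=2,fy=2))
```

```text
pos [0.5513 0.2507 0.1742] heading 0.76 go [-0.022  0.014  0.362] turn 0.0005
```

View pics/w8.png

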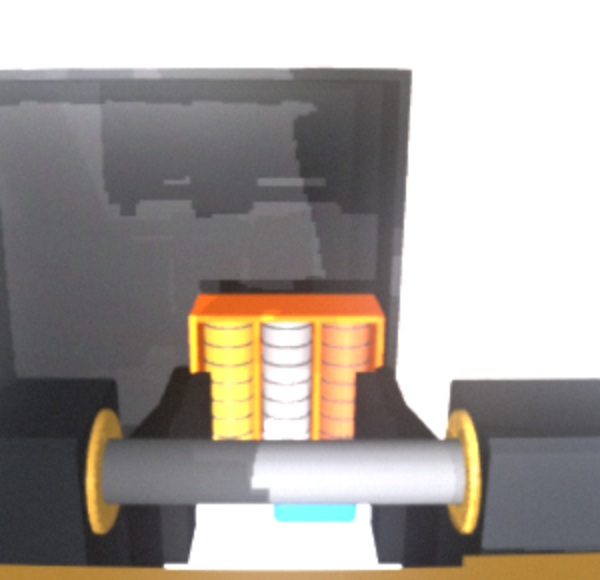

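The near face is square to the box, the cassette meets the left wall at crop (385,330), and the fingers are clear above. Both walls were felt with 7-9 N.

```bash
python3 -c "
from bench import env
print(env.job_done())"
```

```text
the job is handed in; nothing more can be done
None
```

The lid is centred on the green mat, knob up, and the cassette is pushed into the far-left corner at the blue clip. It was felt against both walls at under 9 N, and the job was handed in at about 26 s; no verdict was returned.

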